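Seat the reference disc in the dish reader

TASK

Slide the loose reference disc across the top of the dish reader with your fingertips, never picking it up or letting it leave the reader, until it drops into the round recess and lies flat on its floor. Only then push the swing clip round by its knob to its stop, so that it lies over the disc. Leave the vial, the bottle, the tip box and the microplate as they stand, and finish clear of everything.

Things in the scene. Friction and masses are not known exactly. Their poses are not given: they have to be found in the camera images.
- reader: Flat grey bench reader, fixed to the table: 200 mm along its x, 300 mm along its y, its level top (the deck) 40 mm above the table. Origin at the centre of its underside; z up. The deck has the round recess on its -y half and is free on its +y half, where the disc starts; it has no raised border.
- reader_well (a point): Centre of the FLOOR of the round black recess in the deck: 65 mm diameter, 8 mm deep (floor 32 mm above the table), straight walls. At (0, -50, 32) mm in the reader's frame; same axes as the reader.
- disc: Loose solid reference disc, steel rim and white top face, 60 mm diameter, 12 mm thick, about 90 g. Origin at the centre of its underside, z up. It starts flat on the deck; seated in the recess, its top stands 4 mm above the deck. Slides with ordinary friction (about 1 N).
- clip (a joint): Angle of the swing clip about its upright pivot, in rad: 0 fully open (clip points to the reader's -y from the pivot), grows clockwise seen from above, 1.57 with the clip pointing to the reader's -x, over the middle of the recess; end stop at 1.6. It starts between 0 and 0.5 and stays where it is left (about 1 N at the knob moves it).
- reader_pivot (a point): Pivot of the clip, at deck height: (75, -50, 40) mm in the reader's frame. The steel clip is a strip 14 mm wide that reaches 81 mm from the pivot, its underside 7 mm and its top 11 mm above the deck, so it passes 3 mm over the seated disc but strikes an unseated one.
- clip_knob (a point): Centre of the top of the clip's upright black knob: a cylinder 14 mm in diameter, on the clip 70 mm from the pivot, standing from 11 mm to 35 mm above the deck.
- vial: Small amber vial with white cap, 22 mm diameter, 45 mm tall, standing loose on the deck near the corner at the reader's -x, -y. Leave it alone. Origin: centre of its underside.
- bottle: White plastic bottle, 52 mm diameter, 90 mm tall, on the table to the robot's left. Leave it alone. Origin: centre of its underside.
- tip_box: Box of pipette tips, 94 x 124 mm, 58 mm tall with the tips, on the table to the robot's right. Leave it alone. Origin: centre of its underside.
- microplate: White microplate, 85 x 127 mm, 14 mm tall, on the table to the robot's right. Leave it alone. Origin: centre of its underside.
Things that resemble listed ones, but are neither listed nor needed, are in the scene too. What is meant by the disc is not green or red, and is the larger of those in its own colour.

How it is judged (in metres and radians):
On the way, in this order (a step that is already met when the one before it is completed fails the run):
1. the disc lies flat on the floor of the recess (horizontal distance between disc and reader_well below 0.006 m and z of disc in the frame of reader_well below 0.002 m and angle between disc's own z axis and vertical below 0.05 rad), for 0.2 s.
2. the clip is swung over the seated disc (all of step 1 and value of joint clip above 1.4 rad), for 0.2 s.
At the end, for the whole second after the job is handed in: The disc lies in the recess, within 6 mm of its centre, less than 2 mm above its floor, tilted under 0.05 rad and at rest; the clip is at rest beyond 1.4 rad, over the disc (all of step 2 and linear speed of disc below 0.01 m/s and velocity of joint clip between -0.05 and 0.05 rad/s); the robot touches nothing.
It fails at once if the disc is lifted more than 5 mm off the deck (z of disc in the frame of reader_well above 0.013 m).
It fails at once if the disc is tipped up (angle between disc's own z axis and vertical above 0.6 rad).
It fails at once if the disc falls off the reader (z of disc in the frame of reader_well below -0.01 m).
It fails at once if the clip is swung more than 1.0 rad before the disc is in the recess (value of joint clip above 1 rad and not (horizontal distance between disc and reader_well below 0.008 m and z of disc in the frame of reader_well below 0.004 m)).
It fails at once if the vial, bottle, tip box or microplate is moved more than 15 mm or tipped (distance of any of vial, bottle, tip_box, microplate from where it was at the start of the episode above 0.015 m or angle between any of vial, bottle, tip_box, microplate's own z axis and vertical above 0.3 rad).
It also fails if it takes over 54 s, if anything falls off the work surface, if the arm or the gripper's body presses on something with over 40 N, if the wrist force passes 120 N, or if a joint passes its speed limit or range.

ROBOT

A 7-joint arm with a two-finger parallel gripper is mounted at the origin on the work surface. World frame = base frame: x ahead of the robot, y to its left, z up, the work surface at z = 0. Lengths are in m, angles in degrees, forces in N, time in s.
With the tool pointing down it reaches from about 0.425 to 0.95 m from the base axis. Payload 4.7 kg.
Tool frame: the origin (TCP) lies between the finger pads; the fingertips stand 8 mm ahead of it and the grasp point (between the pads) lies 11 mm behind it; z points along the fingers, y is the direction in which the jaws open and shut (so a half turn about z gives the same grasp; the last joint's range is limited). The gripper opens to 87 mm and grips with 3 to 60 N. Pads are 19 mm wide; open, the fingers measure 117 mm over their backs; the gripper's body (75 mm by 190 mm) begins 51 mm behind the grasp point.
Start: joints at [-68.062, 26.849, -2.785, 87.806, 1.381, 65.374, -4.715], TCP at [0.27, 0.619, 0.231] pointing down, gripper open.
Joint ranges: [-148.3, 148.3], [-19.14, 114.17], [-79.39, 73.82], [5.75, 140.21], [-59.74, 239.74], [12.07, 113.84], [-152.46, 152.46]. Speed limits (degrees/s): [147.25, 147.25, 180, 180, 180, 180, 180].

INTERFACE

Orientations are given as a 3x3 rotation matrix whose columns are the frame's x, y, z axes.
In Python, from rig import ctrl gives the robot as it stands.
- The arm moves only by the shell command python3 -m creep 'ROWS' [FORCE]. ROWS is JSON, a list of rows, each an object of numbers: "x", "y", "z": the shift along the tool's x, y, z scaled (see below); "rx", "ry", "rz": the turn, a rotation vector about the tool's x, y, z scaled (see below); "fingers": the closure, from 0 (fully open) to 1 (shut). In form: [{"x": .., "y": .., "z": .., "rx": .., "ry": .., "rz": .., "fingers": ..}, ...]. A call has 1 to 5 rows; each row shifts and turns the pose as measured when the row begins, along the tool's axes as they then stand; what a row does not reach is not made up. The controller multiplies each number of a shift by 0.02 m and each number of a turn by pi rad. A row lasts 1/12 s, in which the tool goes at most 41.7 mm and 7.16 degrees, less where a joint would pass 70% of its speed; a pose out of reach is approached as far as the arm can. A call with a number of a shift or a turn outside -1 to 1 is refused whole. A call with a gripper value outside its range is refused whole. The fingers move at their own pace and stop on an object; FORCE is the grip in N (left out, the last holds). Time passes only in rows, so rows that do not move let the fingers close. It gives the time, the measured TCP pose, the force and the opening at its end, in the units of the state.
- ctrl.get_state(): the state, without advancing time (a new reading comes with each control period).
- ctrl.grab_frame(name): name is "scene" or "top" or "wrist"; returns a dict with "img" (384x512x3 uint8, blue, green, red), "depth" (384x512 float32, m along the optical axis (not along the pixel's ray), 0 where there is no reading), "fx", "fy", "cx", "cy" (pixels), "R" (3x3) and "t" (3): a world point X has camera coordinates R X + t. Camera axes: x right, y down, z forward; pixel columns grow to the right and rows downward; lengths in m; the calibration is good to about 2 mm. A picture is of the moment at which its call begins.
- ctrl.finish_job(): hands the job in, once; it reports no verdict.
Trained networks look in a picture, given as the dict that the camera call returned (one of the last four; its "shot" number tells which), for a name from the list of things; names that differ only in an ending like _2 or _b are one class to them, and where a whole thing is asked for, a point or a joint stands for the part that bears it (a point fixed in the world has none). Each returns a list of dicts, best first, with "confidence" (0 to 1); they miss things now and then, are a little off and sometimes report something else, mostly with a low value. They report only what shows in the picture. A call takes as long as a camera call. They do not tell look-alikes from the thing itself.
- ctrl.search_frame(name, picture): "bbox" ([left, top, width, height] as shares, 0 to 1, of the picture: columns of its width, rows of its height, round what is visible of it).
- ctrl.silhouettes(name, picture): "region" (384x512 bool, what is visible of it) and "bbox" ([left, top, width, height] as shares, 0 to 1, of the picture: columns of its width, rows of its height, round what is visible of it).
The state is a dict: "t": time; "joint_pos": joint angles; "joint_vel": joint speeds; "tau": joint torques, N m; "tcp_pos": TCP position; "eef_rot": TCP orientation; "force": force on the tool from outside, world axes, zero at the start; "moment": the same for the moment, N m; "opening": finger opening in m.
Only numpy, scipy, OpenCV 4.12 (cv2) and the standard library are available. Lean on these libraries where they do the work, as an engineer would, in place of code of your own. Each camera call takes 0.05 s, during which the arm holds its last target. There are 200 camera calls.

## Working session

There is one attempt and no reset: what is moved stays moved. The work goes in short steps, Python scripts to look and compute and a shell command to move; the robot and the scene stay as the last step left them, time stands still between calls to the robot, and variables do not carry over. Pictures are saved under pics/ and viewed, about 8 in all and at most 12, crops included, and the job is handed in when it is done.

```bash
ls; mkdir -p pics; python3 - <<'E'
from rig import ctrl
import cv2,numpy as np
s=ctrl.get_state();print(s['t'],s['tcp_pos'],np.round(s['eef_rot'],3).tolist(),s['opening'],s['force'])
a=ctrl.grab_frame("scene");b=ctrl.grab_frame("top")
for f in (a,b):
  print(f['fx'],f['cx'],f['cy'],np.round(f['R'],3).tolist(),np.round(f['t'],3).tolist())
cv2.imwrite('pics/1.png',a['img']);cv2.imwrite('pics/2.png',b['img'])
for n in ['reader','disc','clip','clip_knob','vial']:
  for f in (b,):
    print(n,[(round(d['confidence'],2),np.round(np.array(d['bbox'])*[512,384,512,384]).tolist()) for d in ctrl.search_frame(n,f)])
E
```

```text
pics
0.0 [0.26994375 0.61804069 0.22951624] [[-0.916, 0.4, -0.001], [0.4, 0.916, -0.002], [-0.0, -0.002, -1.0]] 0.08688308203444195 [-0.00989689  0.42096434 -0.030898  ]
487.39449962845197 255.0283691782095 194.7322811731123 [[0.165, 0.986, 0.021], [0.526, -0.07, -0.848], [-0.835, 0.151, -0.53]] [-0.097, -0.22, 2.058]
418.88848196963244 256.00305717491443 191.71811855651873 [[-0.026, -1.0, 0.014], [-0.986, 0.024, -0.164], [0.164, -0.018, -0.986]] [0.003, 0.567, 1.09]
reader [(0.62, [217.0, 151.0, 130.0, 113.0])]
disc [(0.72, [184.0, 213.0, 20.0, 15.0]), (0.71, [246.0, 188.0, 22.0, 24.0]), (0.64, [187.0, 159.0, 12.0, 15.0]), (0.58, [239.0, 121.0, 25.0, 20.0])]
clip [(0.7, [282.0, 160.0, 28.0, 15.0])]
clip_knob [(0.44, [280.0, 162.0, 30.0, 17.0])]
vial [(0.59, [371.0, 232.0, 46.0, 37.0]), (0.31, [247.0, 187.0, 21.0, 26.0])]
```

```bash
python3 - <<'E'
import cv2
b=cv2.imread('pics/2.png'); cv2.imwrite('pics/2c.png',cv2.resize(b[90:290,160:430],None,fx=2.9,fy=2.9,interpolation=cv2.INTER_CUBIC))
E
```

```text
(no output)
```

View pics/1.png

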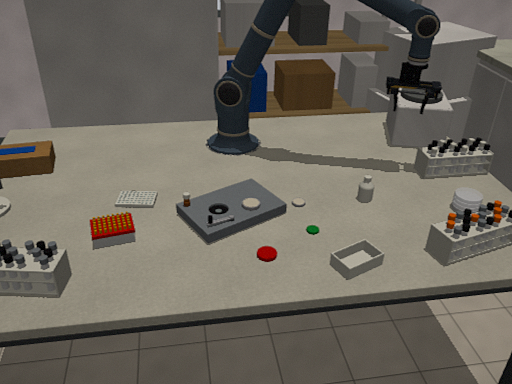

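View pics/2c.png

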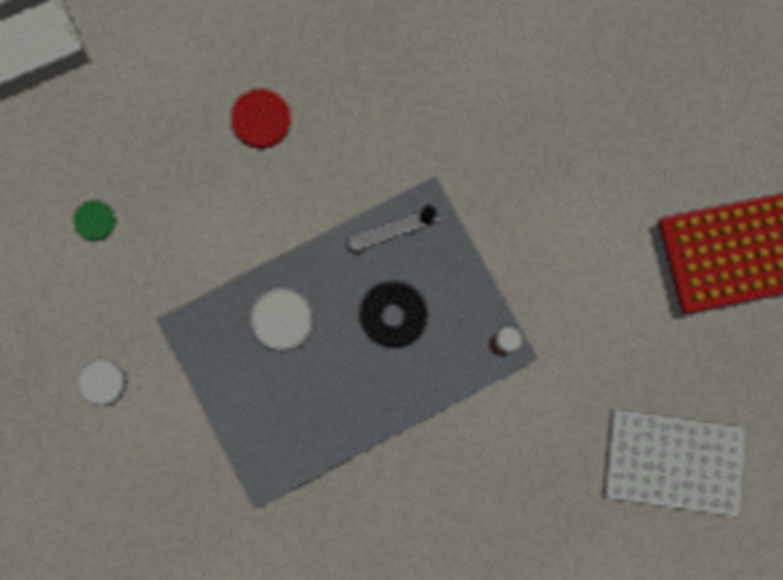

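The top view crop shows the white disc at crop px (281,319), the recess at (394,314), the clip pivot at (355,244), the knob at (428,214) and the vial at (507,340). The smaller white disc on the table at (101,382) is the look-alike.

```bash
cat > h.py <<'E'
import numpy as np,cv2
from rig import ctrl
def ray(f,u,v,z):
    d=f['R'].T@np.array([(u-f['cx'])/f['fx'],(v-f['cy'])/f['fy'],1.]);c=-f['R'].T@f['t']
    return c+d*(z-c[2])/d[2]
def proj(f,X):
    p=f['R']@np.asarray(X)+f['t'];return np.array([f['cx']+f['fx']*p[0]/p[2],f['cy']+f['fy']*p[1]/p[2]])
def tool(dw):  # world shift -> tool row units
    return np.round(ctrl.get_state()['eef_rot'].T@np.array(dw)/0.02,2)
E
python3 - <<'E'
from h import *
f=ctrl.grab_frame('top')
c=lambda x,y:((x+.5)/2.9-.5+160,(y+.5)/2.9-.5+90)
P={n:ray(f,*c(*p),z) for n,p,z in [('A',(158,319),.04),('B',(436,178),.04),('C',(536,357),.04),('D',(258,507),.04),('disc',(281.5,319),.052),('well',(394,314.5),.04),('knob',(427,213),.075),('pivot',(355,244),.051),('vial',(509,339),.085),('decoy',(101,382),.01)]}
for k,v in P.items(): print(k,v.round(4))
A,B,C,D=[P[k] for k in 'ABCD']
print([np.linalg.norm(x).round(3) for x in (B-A,C-B,D-C,A-D)])
O=(A+B+C+D)/4; ey=(A-B+D-C);ey/=np.linalg.norm(ey);ex=np.array([ey[1],-ey[0],0])
print('O',O,'yaw',np.degrees(np.arctan2(ex[1],ex[0])),ex)
for k,v in P.items(): print(k,((v-O)@ex).round(4),((v-O)@ey).round(4))
E
```

```text
A [0.5486 0.1027 0.04  ]
B [ 0.6787 -0.1647  0.04  ]
C [ 0.504  -0.2502  0.04  ]
D [0.3726 0.0131 0.04  ]
disc [ 0.544  -0.0128  0.052 ]
well [ 0.5475 -0.1188  0.04  ]
knob [ 0.6363 -0.1494  0.075 ]
pivot [ 0.6137 -0.0837  0.051 ]
vial [ 0.516  -0.2165  0.085 ]
decoy [0.4937 0.1601 0.01  ]
[np.float64(0.297), np.float64(0.195), np.float64(0.294), np.float64(0.197)]
O [ 0.52600218 -0.07477091  0.04      ] yaw 26.227016953155573 [0.89705008 0.44192889 0.        ]
A 0.0987 0.1492
B 0.0972 -0.1482
C -0.0972 -0.1477
D -0.0987 0.1467
disc 0.0436 0.0477
well -0.0002 -0.049
knob 0.066 -0.1157
pivot 0.0747 -0.0468
vial -0.0716 -0.1227
decoy 0.0748 0.2249
```

The measured geometry agrees with the given sizes: edges 197/297 mm, well within 1 mm of nominal, clip about 0.13 rad. The disc and the well lie almost exactly along world -y, so I'll square the tool up and approach from +y.

```bash
python3 -m creep '[{"rz":0.0395},{"rz":0.0395},{"rz":0.0395},{"rz":0.0395},{"rz":0.0395}]' | tail -c 600; python3 -m creep '[{"rz":0.0395},{"rz":0.0395},{"rz":0.0395},{"rz":0.0395},{"rz":0.013}]' >/dev/null
python3 -m creep '[{"x":-1,"y":0.49},{"x":-1,"y":0.49},{"x":-1,"y":0.49},{"x":-1,"y":0.49},{"x":-1,"y":0.49,"fingers":0.54}]'
python3 -c "
from h import *
s=ctrl.get_state();print(s['t'],s['tcp_pos'],s['eef_rot'].round(3).tolist(),s['opening'],tool(np.array([.546,.06,.14])-s['tcp_pos']))"
```

```text
0.4 [0.27014313 0.61853723 0.23043579] [[-0.916, 0.4, -0.0], [0.4, 0.916, -0.0], [0.0, -0.0, -1.0]] 0.08698206920668268 [-23.82 -20.07   4.52]invalid input at $[0]: expected keys x, y, z, rx, ry, rz, fingers
invalid input at $[0]: expected keys x, y, z, rx, ry, rz, fingers
invalid input at $[0]: expected keys x, y, z, rx, ry, rz, fingers
```

```bash
python3 -m creep '[{"x":0,"y":0,"z":0,"rx":0,"ry":0,"rz":0.0395,"fingers":0.54},{"x":0,"y":0,"z":0,"rx":0,"ry":0,"rz":0.0395,"fingers":0.54},{"x":0,"y":0,"z":0,"rx":0,"ry":0,"rz":0.0395,"fingers":0.54},{"x":0,"y":0,"z":0,"rx":0,"ry":0,"rz":0.0395,"fingers":0.54},{"x":0,"y":0,"z":0,"rx":0,"ry":0,"rz":0.0395,"fingers":0.54}]'
python3 -m creep '[{"x":0,"y":0,"z":0,"rx":0,"ry":0,"rz":0.0395,"fingers":0.54},{"x":0,"y":0,"z":0,"rx":0,"ry":0,"rz":0.0395,"fingers":0.54},{"x":0,"y":0,"z":0,"rx":0,"ry":0,"rz":0.0395,"fingers":0.54},{"x":0,"y":0,"z":0,"rx":0,"ry":0,"rz":0.0395,"fingers":0.54},{"x":0,"y":0,"z":0,"rx":0,"ry":0,"rz":0.013,"fingers":0.54}]'
python3 -c "
from h import *
s=ctrl.get_state();print(s['t'],s['tcp_pos'],s['eef_rot'].round(3).tolist(),s['opening'],tool(np.array([.546,.06,.14])-s['tcp_pos']))"
```

```text
t: 0.82
tcp_pos: [0.2702, 0.6183, 0.2303]
eef_rot: [[-0.504, 0.863, -0.001], [0.863, 0.504, -0.0], [0.0, -0.001, -1.0]]
force: [-0.4, 0.0, -1.3]
opening: 0.0615
t: 1.23
tcp_pos: [0.2698, 0.6183, 0.2304]
eef_rot: [[0.017, 1.0, -0.001], [1.0, -0.017, -0.0], [-0.0, -0.001, -1.0]]
force: [-0.5, 0.5, 0.8]
opening: 0.0405
1.2333 [0.26983792 0.61832044 0.23035637] [[0.017, 1.0, -0.001], [1.0, -0.017, -0.0], [-0.0, -0.001, -1.0]] 0.04045268551110534 [-27.68  14.28   4.5 ]
```

```bash

python3 -m creep '[{"x":-1,"y":0.51,"z":0,"rx":0,"ry":0,"rz":-0.016,"fingers":0.54},{"x":-1,"y":0.45,"z":0,"rx":0,"ry":0,"rz":0,"fingers":0.54},{"x":-1,"y":0.45,"z":0,"rx":0,"ry":0,"rz":0,"fingers":0.54},{"x":-1,"y":0.45,"z":0,"rx":0,"ry":0,"rz":0,"fingers":0.54},{"x":-1,"y":0.45,"z":0,"rx":0,"ry":0,"rz":0,"fingers":0.54}]'
python3 -m creep '[{"x":-1,"y":0.45,"z":0,"rx":0,"ry":0,"rz":0,"fingers":0.54},{"x":-1,"y":0.45,"z":0,"rx":0,"ry":0,"rz":0,"fingers":0.54},{"x":-1,"y":0.45,"z":0,"rx":0,"ry":0,"rz":0,"fingers":0.54},{"x":-1,"y":0.45,"z":0,"rx":0,"ry":0,"rz":0,"fingers":0.54},{"x":-1,"y":0.45,"z":0,"rx":0,"ry":0,"rz":0,"fingers":0.54}]' >/dev/null
python3 -m creep '[{"x":-1,"y":0.45,"z":0,"rx":0,"ry":0,"rz":0,"fingers":0.54},{"x":-1,"y":0.45,"z":0,"rx":0,"ry":0,"rz":0,"fingers":0.54},{"x":-1,"y":0.45,"z":0,"rx":0,"ry":0,"rz":0,"fingers":0.54},{"x":-1,"y":0.45,"z":0,"rx":0,"ry":0,"rz":0,"fingers":0.54},{"x":-1,"y":0.45,"z":0,"rx":0,"ry":0,"rz":0,"fingers":0.54}]' >/dev/null
python3 -m creep '[{"x":-1,"y":0.45,"z":0,"rx":0,"ry":0,"rz":0,"fingers":0.54},{"x":-1,"y":0.45,"z":0,"rx":0,"ry":0,"rz":0,"fingers":0.54},{"x":-1,"y":0.45,"z":0,"rx":0,"ry":0,"rz":0,"fingers":0.54},{"x":-1,"y":0.45,"z":0,"rx":0,"ry":0,"rz":0,"fingers":0.54},{"x":-1,"y":0.45,"z":0,"rx":0,"ry":0,"rz":0,"fingers":0.54}]' >/dev/null
python3 -m creep '[{"x":-1,"y":0.45,"z":0.5,"rx":0,"ry":0,"rz":0,"fingers":0.54},{"x":-1,"y":0.45,"z":0.5,"rx":0,"ry":0,"rz":0,"fingers":0.54},{"x":-1,"y":0.45,"z":0.5,"rx":0,"ry":0,"rz":0,"fingers":0.54},{"x":-1,"y":0.45,"z":0.5,"rx":0,"ry":0,"rz":0,"fingers":0.54},{"x":0,"y":0,"z":0.5,"rx":0,"ry":0,"rz":0,"fingers":0.54}]'
python3 -c "
from h import *
s=ctrl.get_state();print(s['t'],s['tcp_pos'],s['eef_rot'].round(3).tolist(),s['opening'],tool(np.array([.546,.06,.14])-s['tcp_pos']))
f=ctrl.grab_frame('wrist');cv2.imwrite('pics/3.png',f['img'])
for n in ['disc','vial','clip']: print(n,[(d['confidence'],np.array(d['bbox'])*[512,384,512,384]) for d in ctrl.search_frame(n,f)])"
```

```text
t: 1.65
tcp_pos: [0.3143, 0.522, 0.229]
eef_rot: [[-0.046, 0.999, -0.003], [0.999, 0.046, 0.003], [0.003, -0.003, -1.0]]
force: [-0.0, -0.6, -0.0]
opening: 0.0397
t: 3.32
tcp_pos: [0.5147, 0.1288, 0.1818]
eef_rot: [[-0.044, 0.999, 0.01], [0.999, 0.044, 0.011], [0.011, 0.01, -1.0]]
force: [0.7, -0.5, -0.0]
opening: 0.04
3.3167 [0.51470672 0.12879848 0.18179879] [[-0.044, 0.999, 0.01], [0.999, 0.044, 0.011], [0.011, 0.01, -1.0]] 0.04002263431136877 [-3.53  1.39  2.07]
disc [(0.82, array([356.3008, 125.2992,  36.3008,  38.5152])), (0.71, array([254.0032, 277.0176,  46.7968,  25.6896])), (0.63, array([223.1808, 125.184 ,  39.2192,  41.3952])), (0.42, array([446.72  , 279.0144,   3.2768,   6.2976]))]
vial []
clip []
```

View pics/3.png

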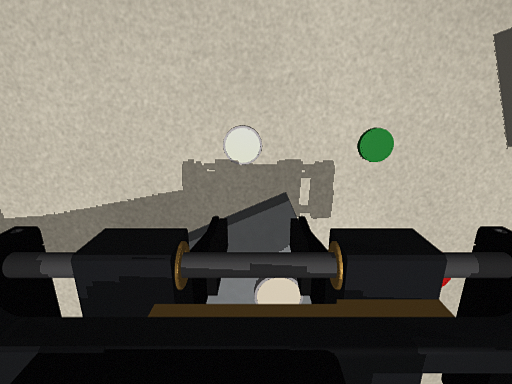

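```bash

python3 -m creep '[{"x":-0.9,"y":0.32,"z":0.6,"rx":0.003,"ry":-0.0035,"rz":0,"fingers":0.54},{"x":-0.9,"y":0.32,"z":0.6,"rx":0,"ry":0,"rz":0,"fingers":0.54},{"x":-0.9,"y":0.32,"z":0.6,"rx":0,"ry":0,"rz":0,"fingers":0.54},{"x":-0.8,"y":0.3,"z":0.6,"rx":0,"ry":0,"rz":0,"fingers":0.54},{"x":0,"y":0,"z":0.6,"rx":0,"ry":0,"rz":0,"fingers":0.54}]'
python3 -c "
from h import *
s=ctrl.get_state();print(tool(np.array([.542,.055,.053])-s['tcp_pos']))
f=ctrl.grab_frame('top');cv2.imwrite('pics/4.png',cv2.resize(f['img'][100:280,180:400],None,fx=3.4,fy=3.3,interpolation=cv2.INTER_CUBIC))"
```

```text
t: 3.93
tcp_pos: [0.5456, 0.0764, 0.1258]
eef_rot: [[-0.071, 0.997, 0.01], [0.997, 0.071, 0.011], [0.01, 0.01, -1.0]]
force: [-0.2, -0.4, -0.1]
opening: 0.0399
[-1.09 -0.29  3.63]
```

View pics/4.png

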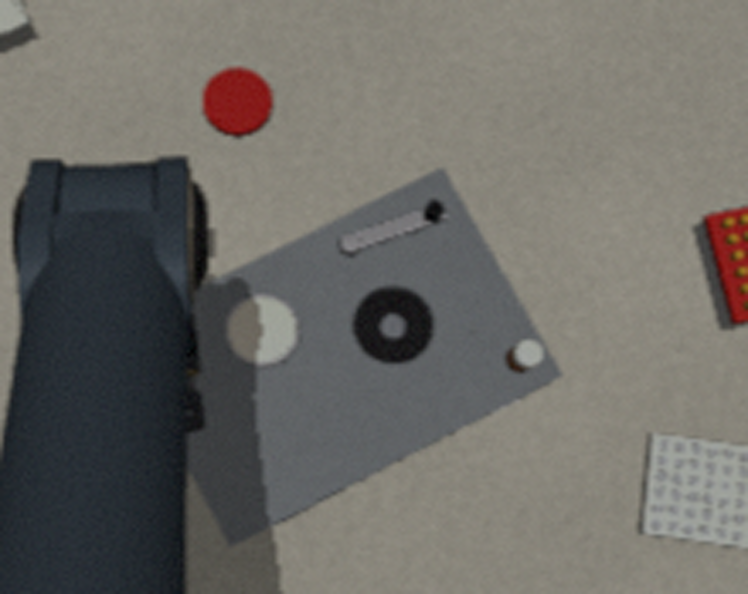

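The disc at crop px (262,329) hasn't moved, and the path to the recess at (393,325) is clear. I'll descend behind it.

```bash

python3 -m creep '[{"x":-0.3,"y":-0.1,"z":0.8,"rx":0.003,"ry":-0.0035,"rz":0.012,"fingers":0.54},{"x":-0.3,"y":-0.1,"z":0.8,"rx":0,"ry":0,"rz":0,"fingers":0.54},{"x":-0.3,"y":-0.05,"z":0.8,"rx":0,"ry":0,"rz":0,"fingers":0.54},{"x":0,"y":0,"z":0.7,"rx":0,"ry":0,"rz":0,"fingers":0.54},{"x":0,"y":0,"z":0.3,"rx":0,"ry":0,"rz":0,"fingers":0.54}]'
python3 -c "
from h import *
s=ctrl.get_state();print(s['tcp_pos'],tool(np.array([.5425,.03,.051])-s['tcp_pos']))"
```

```text
t: 4.4
tcp_pos: [0.5415, 0.0705, 0.0578]
eef_rot: [[-0.048, 0.999, 0.003], [0.999, 0.048, 0.007], [0.007, 0.003, -1.0]]
force: [0.2, 0.2, 0.2]
opening: 0.0401
[0.54148485 0.0704728  0.05780098] [-2.03 -0.05  0.33]
```

```bash

python3 -m creep '[{"x":-0.4,"y":0,"z":0.2,"rx":0.001,"ry":-0.002,"rz":0.005,"fingers":0.54},{"x":-0.4,"y":0,"z":0.15,"rx":0,"ry":0,"rz":0,"fingers":0.54},{"x":-0.4,"y":0,"z":0.1,"rx":0,"ry":0,"rz":0,"fingers":0.54},{"x":-0.4,"y":0,"z":0.05,"rx":0,"ry":0,"rz":0,"fingers":0.54},{"x":-0.3,"y":0,"z":0.05,"rx":0,"ry":0,"rz":0,"fingers":0.54}]'
python3 -c "
from h import *
s=ctrl.get_state();print(s['tcp_pos'],tool(np.array([.5445,-.06,.051])-s['tcp_pos']))"
```

```text
t: 4.82
tcp_pos: [0.5444, 0.0361, 0.0485]
eef_rot: [[-0.039, 0.999, 0.002], [0.999, 0.039, 0.004], [0.004, 0.002, -1.0]]
force: [-0.2, 5.3, 7.3]
opening: 0.0403
[0.54443208 0.03607446 0.04846377] [-4.8  -0.19 -0.15]
```

```bash

python3 -m creep '[{"x":0,"y":0,"z":-0.18,"rx":0,"ry":-0.001,"rz":0,"fingers":0.54},{"x":-0.3,"y":0,"z":0,"rx":0,"ry":0,"rz":0,"fingers":0.54},{"x":-0.3,"y":0,"z":0,"rx":0,"ry":0,"rz":0,"fingers":0.54},{"x":-0.3,"y":0,"z":0,"rx":0,"ry":0,"rz":0,"fingers":0.54},{"x":-0.3,"y":0,"z":0,"rx":0,"ry":0,"rz":0,"fingers":0.54}]'
python3 -c "
from h import *
s=ctrl.get_state();print(s['tcp_pos'],tool(np.array([.546,-.06,.051])-s['tcp_pos']))"
```

```text
t: 5.23
tcp_pos: [0.5465, 0.0083, 0.054]
eef_rot: [[-0.038, 0.999, 0.006], [0.999, 0.038, 0.001], [0.001, 0.006, -1.0]]
force: [0.8, 0.9, -0.5]
opening: 0.0403
[0.54649944 0.00829734 0.05403929] [-3.41 -0.15  0.15]
```

```bash

python3 -m creep '[{"x":-0.3,"y":-0.02,"z":0.1,"rx":0,"ry":0,"rz":0,"fingers":0.54},{"x":-0.3,"y":-0.02,"z":0,"rx":0,"ry":0,"rz":0,"fingers":0.54},{"x":-0.3,"y":-0.02,"z":0,"rx":0,"ry":0,"rz":0,"fingers":0.54},{"x":-0.3,"y":-0.02,"z":0,"rx":0,"ry":0,"rz":0,"fingers":0.54},{"x":-0.3,"y":-0.02,"z":0,"rx":0,"ry":0,"rz":0,"fingers":0.54}]'
python3 -c "
from h import *
s=ctrl.get_state();print(s['tcp_pos'],tool(np.array([.546,-.06,.051])-s['tcp_pos']))
f=ctrl.grab_frame('top');cv2.imwrite('pics/5.png',cv2.resize(f['img'][140:240,210:350],None,fx=5,fy=5,interpolation=cv2.INTER_CUBIC))"
```

```text
t: 5.65
tcp_pos: [0.546, -0.0243, 0.052]
eef_rot: [[-0.038, 0.999, 0.006], [0.999, 0.038, 0.002], [0.002, 0.006, -1.0]]
force: [-0.2, 0.8, 1.1]
opening: 0.0401
[ 0.54599904 -0.0242793   0.05201995] [-1.78 -0.07  0.05]
```

View pics/5.png

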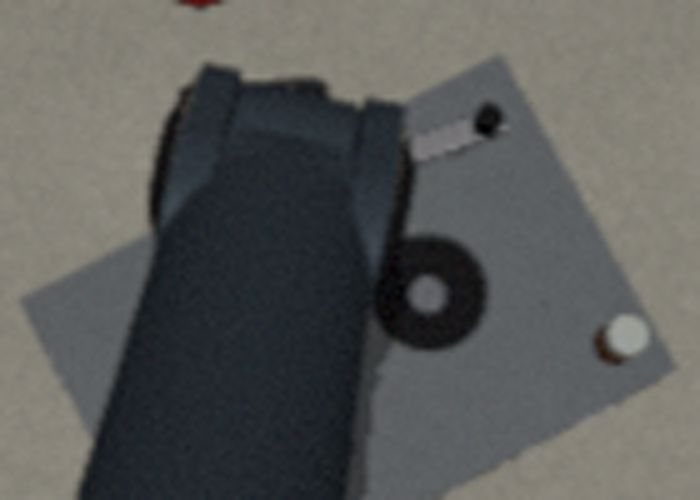

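The recess at crop px (431,293) is still empty. The arm hides the disc, as expected with its leading edge just short of the recess. I'll keep pushing.

```bash

python3 -m creep '[{"x":-0.3,"y":-0.01,"z":0,"rx":0,"ry":0,"rz":0,"fingers":0.54},{"x":-0.3,"y":-0.01,"z":0,"rx":0,"ry":0,"rz":0,"fingers":0.54},{"x":-0.3,"y":-0.01,"z":0,"rx":0,"ry":0,"rz":0,"fingers":0.54},{"x":-0.3,"y":-0.01,"z":0,"rx":0,"ry":0,"rz":0,"fingers":0.54},{"x":-0.3,"y":-0.01,"z":0,"rx":0,"ry":0,"rz":0,"fingers":0.54}]'
python3 -m creep '[{"x":-0.25,"y":-0.01,"z":0,"rx":0,"ry":0,"rz":0,"fingers":0.54},{"x":-0.25,"y":-0.01,"z":0,"rx":0,"ry":0,"rz":0,"fingers":0.54},{"x":-0.25,"y":-0.01,"z":0,"rx":0,"ry":0,"rz":0,"fingers":0.54},{"x":-0.2,"y":0,"z":0,"rx":0,"ry":0,"rz":0,"fingers":0.54},{"x":-0.05,"y":0,"z":0,"rx":0,"ry":0,"rz":0,"fingers":0.54}]'
python3 -c "
from h import *
f=ctrl.grab_frame('scene');cv2.imwrite('pics/6.png',cv2.resize(f['img'][150:250,160:300],None,fx=5,fy=5,interpolation=cv2.INTER_CUBIC))"
```

```text
t: 6.12
tcp_pos: [0.546, -0.0577, 0.052]
eef_rot: [[-0.038, 0.999, 0.006], [0.999, 0.038, 0.002], [0.002, 0.006, -1.0]]
force: [-0.2, 1.5, 1.5]
opening: 0.0398
t: 6.53
tcp_pos: [0.546, -0.0819, 0.0521]
eef_rot: [[-0.035, 0.999, 0.007], [0.999, 0.035, 0.001], [0.001, 0.007, -1.0]]
force: [0.5, 0.3, 0.2]
opening: 0.0398
```

View pics/6.png

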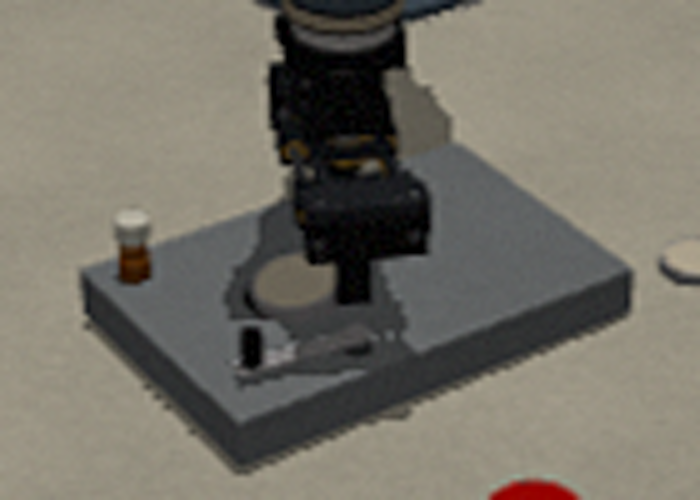

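The disc at crop px (295,282) is almost home, with a black crescent of recess showing at its far side, around (250,295). It needs a few more mm.

```bash

python3 -m creep '[{"x":-0.15,"y":0,"z":0,"rx":0,"ry":0,"rz":0,"fingers":0.54},{"x":-0.15,"y":0,"z":0,"rx":0,"ry":0,"rz":0,"fingers":0.54},{"x":-0.15,"y":0,"z":0,"rx":0,"ry":0,"rz":0,"fingers":0.54},{"x":0,"y":0,"z":0,"rx":0,"ry":0,"rz":0,"fingers":0.54},{"x":0,"y":0,"z":0,"rx":0,"ry":0,"rz":0,"fingers":0.54}]'
python3 -c "
from h import *
f=ctrl.grab_frame('scene');cv2.imwrite('pics/7.png',cv2.resize(f['img'][150:250,160:300],None,fx=5,fy=5,interpolation=cv2.INTER_CUBIC))"
```

```text
t: 7.0
tcp_pos: [0.5463, -0.0902, 0.0524]
eef_rot: [[-0.037, 0.999, 0.006], [0.999, 0.037, 0.003], [0.003, 0.006, -1.0]]
force: [-1.8, 0.5, 1.7]
opening: 0.0401
```

View pics/7.png

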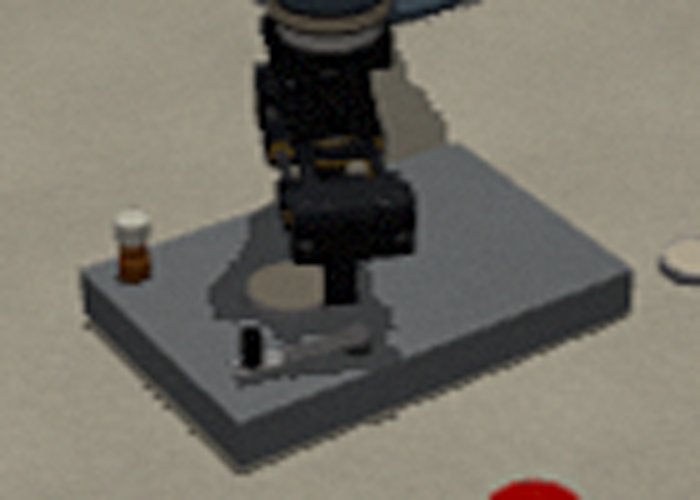

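The crescent is gone and the disc looks seated. I'll back off, lift, and check from above.

```bash

python3 -m creep '[{"x":0.5,"y":0,"z":0,"rx":0,"ry":0,"rz":0,"fingers":0.54},{"x":0.5,"y":0,"z":0,"rx":0,"ry":0,"rz":0,"fingers":0.54},{"x":0.2,"y":0,"z":-0.8,"rx":0,"ry":0,"rz":0.039,"fingers":0.54},{"x":0.3,"y":0,"z":-1,"rx":0,"ry":0,"rz":0.039,"fingers":0.54},{"x":0.3,"y":0,"z":-1,"rx":0,"ry":0,"rz":0.039,"fingers":0.75}]'
python3 -m creep '[{"x":1,"y":0,"z":-0.2,"rx":0,"ry":0,"rz":0,"fingers":0.75},{"x":1,"y":0,"z":0,"rx":0,"ry":0,"rz":0,"fingers":0.75},{"x":1,"y":0,"z":0,"rx":0,"ry":0,"rz":0,"fingers":0.75},{"x":1,"y":0,"z":0,"rx":0,"ry":0,"rz":0,"fingers":0.75},{"x":0,"y":0,"z":0,"rx":0,"ry":0,"rz":0,"fingers":0.75}]'
python3 -c "
from h import *
f=ctrl.grab_frame('top');cv2.imwrite('pics/8.png',cv2.resize(f['img'][140:240,210:350],None,fx=5,fy=5,interpolation=cv2.INTER_CUBIC))"
```

```text
t: 7.47
tcp_pos: [0.5423, -0.052, 0.1049]
eef_rot: [[0.337, 0.942, -0.006], [0.942, -0.337, 0.002], [0.0, -0.006, -1.0]]
force: [0.2, -0.4, 0.1]
opening: 0.0377
t: 7.88
tcp_pos: [0.5719, 0.0326, 0.1128]
eef_rot: [[0.337, 0.942, 0.002], [0.942, -0.337, 0.003], [0.003, 0.001, -1.0]]
force: [0.2, 1.1, -0.4]
opening: 0.0219
```

View pics/8.png

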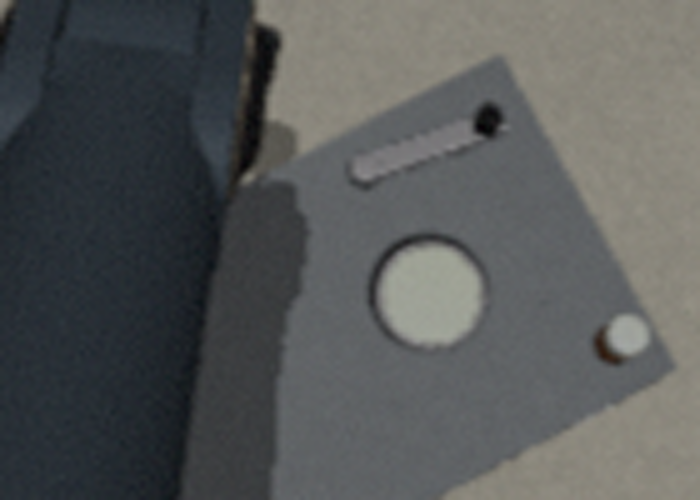

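The white disc at crop px (431,292) sits concentric in the recess with an even dark ring, so it is seated. The knob is at (488,119). Next I go above the knob and cage it between the fingers.

```bash

python3 -m creep '[{"x":-1,"y":0.8,"z":0,"rx":0,"ry":0,"rz":0,"fingers":0.68},{"x":-1,"y":0.8,"z":0,"rx":0,"ry":0,"rz":0,"fingers":0.68},{"x":-1,"y":0.8,"z":0,"rx":0,"ry":0,"rz":0,"fingers":0.68},{"x":-1,"y":0.8,"z":0,"rx":0,"ry":0,"rz":0,"fingers":0.68},{"x":-1,"y":0.8,"z":0,"rx":0,"ry":0,"rz":0,"fingers":0.68}]'
python3 - <<'E'
from h import *
s=ctrl.get_state()
O=np.array([.526,-.0748,0]);ex=np.array([.8971,.4419,0]);ey=np.array([-.4419,.8971,0])
P=O+.075*ex-.0495*ey
K=lambda t:P-.07*(np.sin(t)*ex+np.cos(t)*ey)
f=ctrl.grab_frame('top');sil=ctrl.search_frame('clip_knob',f)
print([(d['confidence'],(np.array(d['bbox'])*[512,384,512,384]).round(1)) for d in sil])
print('proj of knob top by angle',[(t,proj(f,K(t)+[0,0,.075]).round(1)) for t in (.05,.13,.2,.3)],'seen',(488.5/5-.5+210,119.5/5-.5+140))
print(K(.13),tool(K(.13)+[0,0,.064]-s['tcp_pos']))
E
```

```text
t: 8.35
tcp_pos: [0.6098, -0.086, 0.1096]
eef_rot: [[0.323, 0.946, -0.007], [0.946, -0.323, 0.004], [0.002, -0.008, -1.0]]
force: [0.8, -0.2, -0.3]
opening: 0.028
[(0.53, array([215.8, 163.3, 127.7,  76.9]))]
proj of knob top by angle [(0.05, array([307.1, 160.7])), (0.13, array([308. , 162.6])), (0.2, array([308.6, 164.3])), (0.3, array([309.3, 166.8]))] seen (307.2, 163.4)
[ 0.6376879  -0.15234104  0.        ] [-2.66  2.42  2.27]
```

```bash

python3 -m creep '[{"x":-0.9,"y":0.8,"z":0,"rx":-0.001,"ry":0,"rz":0,"fingers":0.68},{"x":-0.9,"y":0.8,"z":0,"rx":-0.001,"ry":0,"rz":0,"fingers":0.68},{"x":-0.7,"y":0.6,"z":0,"rx":0,"ry":0,"rz":0,"fingers":0.68},{"x":0,"y":0,"z":0,"rx":0,"ry":0,"rz":0,"fingers":0.68},{"x":0,"y":0,"z":0,"rx":0,"ry":0,"rz":0,"fingers":0.68}]'
python3 - <<'E'
from h import *
print(tool(np.array([.637,-.151,.064])-ctrl.get_state()['tcp_pos']))
f=ctrl.grab_frame('scene');cv2.imwrite('pics/9.png',cv2.resize(f['img'][150:250,160:300],None,fx=5,fy=5,interpolation=cv2.INTER_CUBIC))
E
```

```text
t: 8.87
tcp_pos: [0.6315, -0.1562, 0.1078]
eef_rot: [[0.334, 0.943, -0.006], [0.943, -0.334, -0.002], [-0.004, -0.005, -1.0]]
force: [-0.5, 0.3, 0.4]
opening: 0.0278
[0.34 0.18 2.19]
```

View pics/9.png

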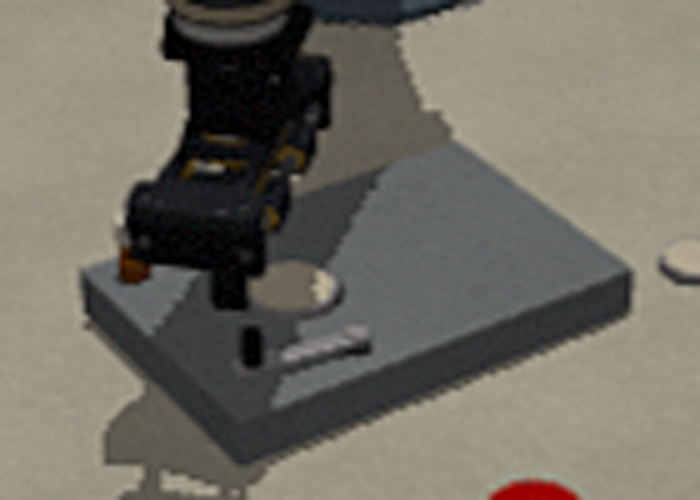

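The fingers at crop px (232,290) are just above and behind the knob at (251,345), which fits the computed correction of +5 mm in x and y. I'll correct that and descend.

```bash

python3 -m creep '[{"x":0.34,"y":0.18,"z":0,"rx":0,"ry":0,"rz":0,"fingers":0.68},{"x":0,"y":0,"z":0,"rx":0,"ry":0,"rz":0,"fingers":0.68},{"x":0,"y":0,"z":0.7,"rx":0,"ry":0,"rz":0,"fingers":0.68},{"x":0,"y":0,"z":0.5,"rx":0,"ry":0,"rz":0,"fingers":0.68},{"x":0,"y":0,"z":0,"rx":0,"ry":0,"rz":0,"fingers":0.68}]'
python3 - <<'E'
from h import *
print(tool(np.array([.637,-.151,.064])-ctrl.get_state()['tcp_pos']))
E
```

```text
t: 9.33
tcp_pos: [0.6366, -0.1442, 0.0814]
eef_rot: [[0.328, 0.945, -0.007], [0.945, -0.328, 0.001], [-0.001, -0.007, -1.0]]
force: [-0.1, -0.4, 0.4]
opening: 0.028
[-0.31  0.14  0.87]
```

```bash

python3 -m creep '[{"x":-0.25,"y":0.1,"z":0,"rx":0,"ry":0,"rz":0,"fingers":0.68},{"x":0,"y":0,"z":0,"rx":0,"ry":0,"rz":0,"fingers":0.68},{"x":0,"y":0,"z":0.5,"rx":0,"ry":0,"rz":0,"fingers":0.68},{"x":0,"y":0,"z":0.3,"rx":0,"ry":0,"rz":0,"fingers":0.68},{"x":0,"y":0,"z":0,"rx":0,"ry":0,"rz":0,"fingers":0.68}]'
python3 - <<'E'
from h import *
s=ctrl.get_state()
print(tool(np.array([.637,-.151,.064])-s['tcp_pos']))
O=np.array([.526,-.0748,0]);ex=np.array([.8971,.4419,0]);ey=np.array([-.4419,.8971,0])
P=O+.075*ex-.0495*ey;off=-.007*s['eef_rot'][:,1]
p=s['tcp_pos'].copy();p[2]=.064
for t in np.arange(.15,1.7,.15):
    q=P-.07*(np.sin(t)*ex+np.cos(t)*ey)+off;q[2]=.064
    print(round(t,2),q.round(4),tool(q-p));p=q
E
```

```text
t: 9.75
tcp_pos: [0.6358, -0.1492, 0.0623]
eef_rot: [[0.327, 0.945, -0.009], [0.945, -0.327, 0.002], [-0.001, -0.009, -1.0]]
force: [-0.4, 0.4, 0.7]
opening: 0.028
[-0.06  0.09 -0.09]
0.15 [ 0.6297 -0.1505  0.064 ] [-0.16 -0.26  0.  ]
0.3 [ 0.6195 -0.1529  0.064 ] [-0.28 -0.44  0.  ]
0.45 [ 0.6091 -0.1538  0.064 ] [-0.21 -0.48  0.  ]
0.6 [ 0.5986 -0.1531  0.064 ] [-0.14 -0.51  0.  ]
0.75 [ 0.5884 -0.1508  0.064 ] [-0.06 -0.52  0.  ]
0.9 [ 0.5786 -0.147   0.064 ] [ 0.02 -0.52  0.  ]
1.05 [ 0.5695 -0.1419  0.064 ] [ 0.1  -0.52  0.  ]
1.2 [ 0.5612 -0.1354  0.064 ] [ 0.17 -0.5   0.  ]
1.35 [ 0.554  -0.1277  0.064 ] [ 0.24 -0.46  0.  ]
1.5 [ 0.5481 -0.1191  0.064 ] [ 0.31 -0.42  0.  ]
1.65 [ 0.5435 -0.1096  0.064 ] [ 0.37 -0.37  0.  ]
```

```bash

python3 -m creep '[{"x":-0.16,"y":-0.26,"z":-0.08,"rx":0,"ry":0,"rz":0,"fingers":0.68},{"x":-0.28,"y":-0.44,"z":0,"rx":0,"ry":0,"rz":0,"fingers":0.68},{"x":-0.21,"y":-0.48,"z":0,"rx":0,"ry":0,"rz":0,"fingers":0.68},{"x":-0.14,"y":-0.51,"z":0,"rx":0,"ry":0,"rz":0,"fingers":0.68},{"x":0,"y":0,"z":0,"rx":0,"ry":0,"rz":0,"fingers":0.68}]'
python3 - <<'E'
from h import *
s=ctrl.get_state()
O=np.array([.526,-.0748,0]);ex=np.array([.8971,.4419,0]);ey=np.array([-.4419,.8971,0])
P=O+.075*ex-.0495*ey;off=-.007*s['eef_rot'][:,1]
p=s['tcp_pos']
for t in np.arange(.75,1.7,.15):
    q=P-.07*(np.sin(t)*ex+np.cos(t)*ey)+off;q[2]=.064
    print(round(t,2),q.round(4),tool(q-p));p=q
E
```

```text
t: 10.17
tcp_pos: [0.5959, -0.1557, 0.0644]
eef_rot: [[0.329, 0.944, -0.006], [0.944, -0.329, -0.001], [-0.003, -0.006, -1.0]]
force: [-0.3, 0.0, -0.5]
opening: 0.0277
0.75 [ 0.5884 -0.1508  0.064 ] [ 0.11 -0.44  0.02]
0.9 [ 0.5786 -0.147   0.064 ] [ 0.02 -0.52  0.  ]
1.05 [ 0.5695 -0.1418  0.064 ] [ 0.1  -0.52  0.  ]
1.2 [ 0.5612 -0.1353  0.064 ] [ 0.17 -0.5   0.  ]
1.35 [ 0.554  -0.1277  0.064 ] [ 0.24 -0.46  0.  ]
1.5 [ 0.5481 -0.1191  0.064 ] [ 0.31 -0.42  0.  ]
1.65 [ 0.5435 -0.1096  0.064 ] [ 0.37 -0.37  0.  ]
```

```bash

python3 -m creep '[{"x":0.12,"y":-0.44,"z":0,"rx":0,"ry":0,"rz":0,"fingers":0.68},{"x":0.04,"y":-0.5,"z":0,"rx":0,"ry":0,"rz":0,"fingers":0.68},{"x":0.1,"y":-0.5,"z":0,"rx":0,"ry":0,"rz":0,"fingers":0.68},{"x":0.17,"y":-0.48,"z":0,"rx":0,"ry":0,"rz":0,"fingers":0.68},{"x":0,"y":0,"z":0,"rx":0,"ry":0,"rz":0,"fingers":0.68}]'
python3 - <<'E'
from h import *
s=ctrl.get_state()
O=np.array([.526,-.0748,0]);ex=np.array([.8971,.4419,0]);ey=np.array([-.4419,.8971,0])
P=O+.075*ex-.0495*ey;off=-.007*s['eef_rot'][:,1]
p=s['tcp_pos']
for t in np.arange(1.2,1.7,.15):
    q=P-.07*(np.sin(t)*ex+np.cos(t)*ey)+off;q[2]=.064
    print(round(t,2),q.round(4),tool(q-p));p=q
f=ctrl.grab_frame('scene');cv2.imwrite('pics/10.png',cv2.resize(f['img'][150:250,160:300],None,fx=5,fy=5,interpolation=cv2.INTER_CUBIC))
E
```

```text
t: 10.58
tcp_pos: [0.5593, -0.1359, 0.0664]
eef_rot: [[0.332, 0.943, -0.002], [0.943, -0.332, -0.002], [-0.003, -0.001, -1.0]]
force: [-0.4, 0.9, -0.0]
opening: 0.0276
1.2 [ 0.5612 -0.1353  0.064 ] [0.06 0.08 0.12]
1.35 [ 0.5541 -0.1277  0.064 ] [ 0.24 -0.47 -0.  ]
1.5 [ 0.5481 -0.119   0.064 ] [ 0.31 -0.42 -0.  ]
1.65 [ 0.5435 -0.1096  0.064 ] [ 0.37 -0.37 -0.  ]
```

View pics/10.png

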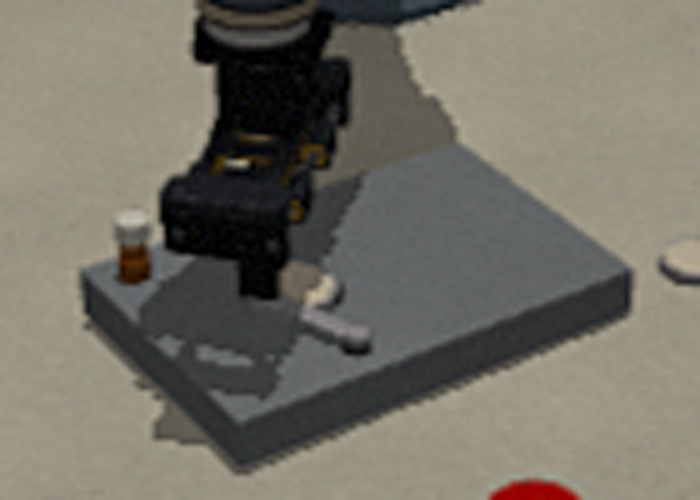

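The clip, from (355,335) to (300,310), is following the fingers over the disc. I'll carry on to the stop.

```bash

python3 -m creep '[{"x":0.3,"y":-0.38,"z":0.1,"rx":0,"ry":0,"rz":0,"fingers":0.68},{"x":0.31,"y":-0.4,"z":0,"rx":0,"ry":0,"rz":0,"fingers":0.68},{"x":0.35,"y":-0.35,"z":0,"rx":0,"ry":0,"rz":0,"fingers":0.68},{"x":0,"y":0,"z":0,"rx":0,"ry":0,"rz":0,"fingers":0.68},{"x":0,"y":0,"z":0,"rx":0,"ry":0,"rz":0,"fingers":0.68}]'
python3 - <<'E'
from h import *
s=ctrl.get_state()
print(tool(np.array([.5435,-.1096,.064])-s['tcp_pos']))
E
```

```text
t: 11.05
tcp_pos: [0.547, -0.1099, 0.0654]
eef_rot: [[0.332, 0.943, 0.006], [0.943, -0.332, -0.007], [-0.005, 0.008, -1.0]]
force: [1.4, -2.1, -0.3]
opening: 0.0277
[-0.04 -0.17  0.07]
```

```bash

python3 -m creep '[{"x":0.2,"y":-0.25,"z":0,"rx":0,"ry":0,"rz":0,"fingers":0.68},{"x":0.1,"y":-0.25,"z":0,"rx":0,"ry":0,"rz":0,"fingers":0.68}]'
python3 -m creep '[{"x":0,"y":0.3,"z":0,"rx":0,"ry":0,"rz":0,"fingers":0.6},{"x":0,"y":0,"z":-0.3,"rx":0,"ry":0,"rz":0,"fingers":0.6},{"x":0,"y":0,"z":-1,"rx":0,"ry":0,"rz":0,"fingers":0.6},{"x":0,"y":0,"z":-1,"rx":0,"ry":0,"rz":0,"fingers":0.6},{"x":0,"y":0,"z":-1,"rx":0,"ry":0,"rz":0,"fingers":0.6}]'
python3 -m creep '[{"x":1,"y":0,"z":-1,"rx":0,"ry":0,"rz":0,"fingers":0.6},{"x":1,"y":0,"z":-1,"rx":0,"ry":0,"rz":0,"fingers":0.6},{"x":1,"y":0,"z":-1,"rx":0,"ry":0,"rz":0,"fingers":0.6},{"x":1,"y":0,"z":0,"rx":0,"ry":0,"rz":0,"fingers":0.6},{"x":1,"y":0,"z":0,"rx":0,"ry":0,"rz":0,"fingers":0.6}]'
python3 -m creep '[{"x":1,"y":0,"z":0,"rx":0,"ry":0,"rz":0,"fingers":0.6},{"x":1,"y":0,"z":0,"rx":0,"ry":0,"rz":0,"fingers":0.6},{"x":1,"y":0,"z":0,"rx":0,"ry":0,"rz":0,"fingers":0.6},{"x":1,"y":0,"z":0,"rx":0,"ry":0,"rz":0,"fingers":0.6},{"x":0,"y":0,"z":0,"rx":0,"ry":0,"rz":0,"fingers":0.6}]'
python3 - <<'E'
from h import *
f=ctrl.grab_frame('top');cv2.imwrite('pics/11.png',cv2.resize(f['img'][140:240,210:350],None,fx=5,fy=5,interpolation=cv2.INTER_CUBIC))
E
```

```text
t: 11.22
tcp_pos: [0.5478, -0.1065, 0.0672]
eef_rot: [[0.333, 0.942, 0.026], [0.943, -0.333, -0.019], [-0.01, 0.031, -0.999]]
force: [12.2, -6.0, -7.8]
opening: 0.0284
t: 11.63
tcp_pos: [0.5458, -0.1028, 0.1307]
eef_rot: [[0.332, 0.943, 0.006], [0.943, -0.332, -0.014], [-0.011, 0.01, -1.0]]
force: [0.8, 0.8, -0.2]
opening: 0.0348
t: 12.05
tcp_pos: [0.5741, -0.0068, 0.197]
eef_rot: [[0.341, 0.94, -0.002], [0.94, -0.341, -0.009], [-0.01, 0.001, -1.0]]
force: [0.5, -0.1, -1.1]
opening: 0.0349
t: 12.47
tcp_pos: [0.5968, 0.0814, 0.1969]
eef_rot: [[0.332, 0.943, -0.014], [0.943, -0.332, -0.002], [-0.007, -0.013, -1.0]]
force: [-0.6, 0.9, -0.7]
opening: 0.0343
```

View pics/11.png

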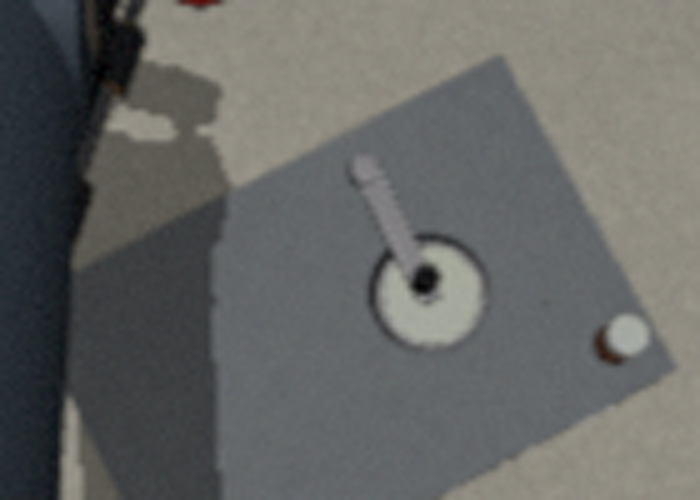

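The clip, from pivot (363,170) to knob (425,279), is parallel to the reader's short edge, so it reads about 1.57–1.6 rad. The disc is still concentric at (431,292), the vial hasn't moved and the arm is clear.

```bash
python3 -c "
from rig import ctrl
s=ctrl.get_state();print(s['t'],abs(s['joint_vel']).max(),s['force']);print(ctrl.finish_job())"
```

```text
12.5167 2.6091374217403813 [-0.05635507 -0.0452034  -0.6304882 ]
the job is handed in; nothing more can be done
None
```

I slid the disc across the deck with the part-open fingertips until it dropped into the recess. Then I caged the clip's knob between the fingers and swung the clip to its stop. I backed off and handed the job in at about 12.5 s.

- **Disc:** the last top picture shows it centred in the recess with an even dark ring around it. I judged it flat from the pictures and did not measure its height.
- **Clip:** it lies over the disc, parallel to the reader's short edge, so about 1.57–1.6 rad. Force on the fingers rose to about 15 N in total as it met the stop.
- **Surroundings:** the vial hasn't moved. The bottle, tip box and microplate were never approached, but they were outside the last picture. The arm is clear, with contact force about zero.
- **Problems on the way:**
  - The fingertips brushed the deck once, at about 7 N, before reaching the disc, and I raised them.
  - My first move call was refused because keys were missing, so nothing moved.
  - The network's box for the knob was useless in the one picture where I used it, so I took the knob's position from the picture and the given sizes.

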